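Slide a carton past the spring catch of a dispensing lane

ROBOT

A 6-joint arm with a two-finger parallel gripper is mounted at the origin on a cart in front of the work surface, level with it; the furniture and walls round the work are solid. World frame = base frame: x ahead of the robot, y to its left, z up, the work surface at z = 0. Lengths are in m, angles in rad, forces in N, time in s.
With the tool pointing down it reaches from about 0.35 to 0.775 m from the base axis. Payload 5.5 kg.
Tool frame: the origin (TCP) lies at the centre of the arm's flange, where the gripper is bolted on; the fingertips stand 173 mm ahead of it and the grasp point (between the pads) lies 155 mm ahead of it; z points along the fingers, y is the direction in which the jaws open and shut (so a half turn about z gives the same grasp; the last joint's range is limited). The gripper opens to 85 mm and grips with 20 to 120 N. Pads are 22 mm wide; open, the fingers measure 114 mm over their backs; the gripper's body (76 mm by 85 mm) begins 54 mm behind the grasp point. The pads swing forward as they close: fully open they stand 13 mm farther back than shut.
Start: joints at [-1.302, 0.313, 0.046, 1.304, 0, 1.431], TCP at [0.229, -0.528, 0.405] pointing down, gripper open.
Joint ranges: [-2.76, 2.76], [-0.86, 1.69], [-1.03, 1.26], [-2.2, 2.34], [-1.47, 1.5], [-3.14, 3.14]. Speed limits (rad/s): [2.57, 2.57, 3.14, 3.14, 3.14, 3.14].

INTERFACE

Orientations are given as a unit quaternion [x, y, z, w].
In Python, from bench import observe, imaging, ticket gives the robot as it stands.
- The arm moves only by the tool carry_out, never from a script. Its arguments are lists of equal length, an entry for each row: "linear": the shift along the world's x, y, z in mm, a list of three; "turn": the turn about the world's z in rad. A call has 1 to 12 rows; each row shifts and turns the commanded pose from where the row before left it; what a row does not reach is not made up. A row lasts 1/10 s, in which the tool goes at most 50 mm and 8.59 degrees, less where a joint would pass 70% of its speed; a pose out of reach is approached as far as the arm can. A call with a gripper value outside its range is refused whole. "grip" is the opening, from 0 (shut) to 1 (fully open), set as the call begins (left out, the last holds). The fingers move at their own pace and stop on an object; "grip_force" is the grip in N (left out, the last holds). Time passes only in rows, so rows that do not move let the fingers close. It gives the time, the measured TCP pose, the force and the opening at its end, in the units of the state.
- observe(): the state, without advancing time (a new reading comes with each control period).
- imaging.camera(name): name is "scene" or "top" or "wrist"; returns a dict with "frame" (384x512x3 uint8, red, green, blue), "depth" (384x512 float32, m along the optical axis (not along the pixel's ray), 0 where there is no reading), "vertical_fov" (degrees; the focal length in pixels is half the picture's height over the tangent of half this angle, whatever the lens; pixels are square), "cx", "cy" (the principal point, pixels), "R" (3x3) and "t" (3): a world point X has camera coordinates R X + t. Camera axes: x right, y down, z forward; pixel columns grow to the right and rows downward; lengths in m; the calibration is good to about 2 mm. A picture is of the moment at which its call begins.
- ticket.job_done(): hands the job in, once; it reports no verdict.
Trained networks look in a picture, given as the dict that the camera call returned (one of the last four; its "shot" number tells which), for a name from the list of things; names that differ only in an ending like _2 or _b are one class to them, and where a whole thing is asked for, a point or a joint stands for the part that bears it (a point fixed in the world has none). Each returns a list of dicts, best first, with "confidence" (0 to 1); they miss things now and then, are a little off and sometimes report something else, mostly with a low value. They report only what shows in the picture. A call takes as long as a camera call.
- imaging.find_in(picture, label): "xyz" ([x, y, z] in m, in world coordinates, good to about 4 mm: the middle of the surface that is visible of it).
- imaging.spot_point(picture, label): "xyz" ([x, y, z] in m, in world coordinates, good to about 4 mm: a listed point, or the origin of a listed thing).
The state is a dict: "time_s": time; "q": joint angles; "qvel": joint speeds; "tau": joint torques, N m; "tool_pos": TCP position; "orientation": TCP orientation; "contact_force": force on the tool from outside, world axes, zero at the start; "torque": the same for the moment, N m; "opening": opening from 0.0 (shut) to 1.0 (fully open).
Only numpy, scipy, OpenCV 4.12 (cv2) and the standard library are available. Lean on these libraries where they do the work, as an engineer would, in place of code of your own. Each camera call takes 0.05 s, during which the arm holds its last target. There are 200 camera calls.

TASK

Press the long spring bar beside the carton lane right down with the fingertips and, keeping it down, push the flat carton along the lane over the lowered catch towards the end stop. Once the whole carton is past the catch, let the bar spring fully up so that the catch stands locked behind the carton, and take the hand away. Only press and push: grip and lift nothing, do not let the bar up while the carton is over the catch, and leave the things around the lane alone.

Things in the scene. Friction and masses are not known exactly. Their poses are not given: they have to be found in the camera images.
- lane: Fixed carton lane: grey base 350x103 mm with dark metal deck, 22 mm above the desk. Origin on the desk top under the catch, on the lane's centre line. x = the way to push the carton (roughly to the robot's right), y = left of the push (away from the robot), z up. Lane from x = -190 mm (open end) to +160. Guides: tall, inner face y = +31.5 mm, top at z = 38 mm; low, y = -31.5 to -35.5 mm, top at z = 27 mm.
- bar_top (a point): Centre of the flat top of the steel press bar; moves with the bar. The bar is 220 mm long and 24 mm wide, beside the low guide on the robot's side: lane x from -185 to +35 mm, y from -37 to -61 mm. Its top is 41 mm above the desk when up and 29 mm fully down: a fingertip on the lowered bar is then 7 mm above the deck and 2 mm above the low guide.
- press_bar (a joint): Travel of the press bar and catch in m: 0 = up, 0.012 = fully down. It goes straight down without tilting wherever it is pressed; the spring takes about 3.6 N to start and 7.2 N fully down and lifts the bar again when it is let go.
- catch_top (a point): Centre of the top of the catch, a steel block 12 mm along the lane and 24 mm across, in a slot in the middle of the deck (lane x = 0, y = 0). It is joined to the press bar and moves with it: 10 mm above the deck with the bar up, 2 mm below the deck with the bar fully down.
- deck_end (a point): Foot of the end stop's inner face, on the deck (lane x = +154 mm, y = 0).
- carton: Loose flat white carton 124x58x26 mm (long, wide, tall), about 0.12 kg. Origin at the centre of its underside; its y axis is its length, along the lane; z up. Starts on the deck with its front end 4 to 20 mm before the catch, 2.5 mm play to each guide. Push its rear end, 62 mm behind the origin. Wholly past the catch its origin is beyond lane x = +68 mm; at the end stop it is at +92 mm.
- eraser: The eraser in its blue sleeve, a bystander: 20x42x13 mm, lies beside the tall guide of the lane. Origin at the centre of its underside. Leave it alone.
- usb_stick: The USB stick, a bystander: 18x54x9 mm, lies beside the tall guide of the lane. Origin at the centre of its underside. Leave it alone.
- glue_stick: The standing glue stick, a bystander: 26 mm across, 92 mm tall, stands beside the tall guide near the lane's closed end. Origin at the centre of its underside. Leave it alone.
- mouse_left: The black mouse, a bystander: 104x56x36 mm, on the desk to the right of the lane. Origin at the centre of its underside. Leave it alone.
- calculator: The calculator, a bystander: 118x72x14 mm, on the desk at the right. Origin at the centre of its underside. Leave it alone.
- stapler: The stapler, a bystander: 135x34x41 mm, on the desk at the right. Origin at the centre of its underside. Leave it alone.

How it is judged:
On the way, in this order (a step that is already met when the one before it is completed fails the run):
1. the bar is right down with the carton still before the catch (value of joint press_bar above 0.0095 m and x of carton in the frame of lane below -0.055 m), for 0.1 s.
2. the carton is astride the catch, the bar held down by the fingers (value of joint press_bar above 0.0095 m and x of carton in the frame of lane between -0.02 and 0.03 m and contact force between the fingers and lane above 1 N), for 0.05 s.
3. the whole carton is past the catch (x of carton in the frame of lane above 0.066 m), for 0.1 s.
At the end, for the whole second after the job is handed in: The carton lies flat on the deck and at rest wholly between the catch and the end stop (origin 66 to 96 mm past the catch, within 6 mm of the centre line, turned less than 0.12 rad), and the bar and catch are fully up again (within 1.5 mm) (x of carton in the frame of lane between 0.066 and 0.096 m and y of carton in the frame of lane between -0.006 and 0.006 m and z of carton in the frame of lane between 0.019 and 0.025 m and value of joint press_bar below 0.0015 m and angle between the y axis of carton and the x axis of lane, either way round below 0.12 rad and angle between carton's own z axis and vertical below 0.05 rad and linear speed of carton below 0.01 m/s); the robot touches nothing.
It fails at once if the bar was let up while the carton was over the catch (x of carton in the frame of lane between -0.055 and 0.055 m and value of joint press_bar below 0.006 m).
It fails at once if the carton was lifted or tipped (z of carton in the frame of lane above 0.034 m or angle between carton's own z axis and vertical above 0.2 rad).
It fails at once if a thing standing around the lane was moved or lifted by more than 20 mm (distance of any of eraser, usb_stick, glue_stick, mouse_left, calculator, stapler from where it was at the start of the episode above 0.02 m).
It also fails if it takes over 38 s, if anything falls off the work surface, if the arm or the gripper's body presses on something with over 40 N, if the wrist force passes 120 N, or if a joint passes its speed limit or range.

## Working session

There is one attempt and no reset: what is moved stays moved. The work goes in short steps, Python scripts to look and compute and a tool call to move; the robot and the scene stay as the last step left them, time stands still between calls to the robot, and variables do not carry over. Pictures are saved under pics/ and viewed, about 8 in all and at most 12, crops included, and the job is handed in when it is done.

Besides the shell and the picture viewer there is one more tool, called after "Call:" as name([rows], argument=value, ...), one row to a line, values as JSON. carry_out: Moves the arm, as the interface text tells. Its arguments: {"type":"object","properties":{"linear":{"type":"array"},"turn":{"type":"array"},"grip":{"type":"number"},"grip_force":{"type":"number"}},"required":["linear","turn"]}

```bash
ls; mkdir -p pics; python3 - <<'E'
from bench import observe, imaging
import cv2, numpy as np
s=observe(); print({k:np.round(v,3).tolist() for k,v in s.items()})
for n in("top","scene"):
    p=imaging.camera(n); cv2.imwrite(f"pics/{n}1.png",p["frame"][:,:,::-1])
    np.savez(f"pics/{n}1.npz",**{k:v for k,v in p.items()})
    print(n,p["t"],np.round(p["R"],3).tolist(),p["vertical_fov"],p["cx"],p["cy"])
    for l in("lane","bar_top","catch_top","deck_end","carton"):
        print(l,[(np.round(d["xyz"],4).tolist(),round(d["confidence"],2)) for d in imaging.spot_point(p,l)][:2])
E
```

```text
pics
{'time_s': 0.0, 'q': [-1.302, 0.314, 0.045, 1.304, 0.0, 1.431], 'qvel': [-0.001, -0.0, 0.001, 0.0, -0.001, -0.001], 'tau': [-0.001, -48.063, 29.853, 0.019, -0.0, 0.0], 'tool_pos': [0.229, -0.527, 0.404], 'orientation': [0.979, 0.203, -0.0, -0.001], 'contact_force': [0.757, -0.352, -0.448], 'torque': [-0.037, 0.065, 0.015], 'opening': 1.003}
top [-0.19613697  0.56508416  1.06716846] [[-0.021, -1.0, -0.022], [-0.987, 0.025, -0.161], [0.161, 0.018, -0.987]] 48.444375326345195 264.8002701476452 187.91718536795042
lane [([0.5016, 0.0138, 0.0049], 0.73)]
bar_top [([0.4728, 0.0997, 0.0425], 0.79)]
catch_top [([0.501, 0.0131, 0.0307], 0.93)]
deck_end [([0.4623, -0.1382, 0.0196], 0.92)]
carton [([0.5174, 0.0876, 0.0222], 0.67)]
scene [-0.4379305   0.22740329  0.72316615] [[0.47, -0.882, -0.025], [-0.358, -0.165, -0.919], [0.806, 0.441, -0.394]] 54.30896141927083 258.66802826046046 188.94376981011928
lane [([0.503, 0.0148, 0.007], 0.83)]
bar_top [([0.4757, 0.0933, 0.0398], 0.88)]
catch_top [([0.5059, 0.0158, 0.035], 0.87)]
deck_end [([0.4611, -0.1365, 0.0216], 0.76)]
carton [([0.525, 0.0865, 0.0208], 0.71)]
```

View pics/top1.png

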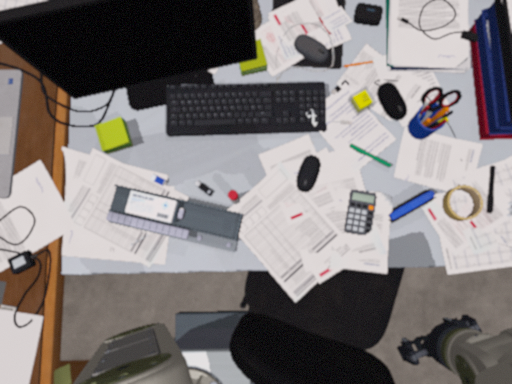

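View pics/scene1.png

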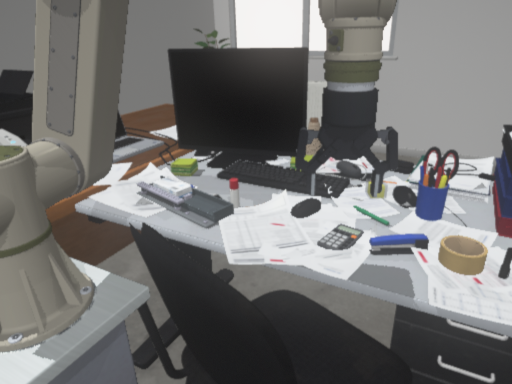

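The top view shows the lane at pixels (110–240, 185–245), with the carton at about (150, 205) and the catch at about (180, 212). The scene view agrees. Next I'll refine the lane frame from depth.

```bash
cat > h.py <<'E'
import numpy as np, cv2
def cloud(p):
    D=p["depth"]; h,w=D.shape; f=h/2/np.tan(np.radians(float(p["vertical_fov"]))/2)
    v,u=np.mgrid[:h,:w]; C=np.stack([(u-p["cx"])/f*D,(v-p["cy"])/f*D,D],-1)
    return (C-p["t"])@p["R"], D>0
def lane(P,o,d):  # world xy -> lane xy
    d=np.array(d)/np.linalg.norm(d); n=np.array([-d[1],d[0]]); q=P[...,:2]-o
    return np.stack([q@d,q@n],-1)
E
python3 - <<'E'
import numpy as np,cv2
from h import *
for n in("top","scene"):
    p=dict(np.load(f"pics/{n}1.npz")); X,ok=cloud(p)
    o=np.array([.503,.0145]); L=lane(X,o,(-.041,-.1515)); z=X[...,2]
    near=ok&(abs(L[...,0])<.25)&(abs(L[...,1])<.09)
    des=ok&(abs(L[...,0])<.3)&(abs(L[...,1])<.15)&(z<.012); print(n,"desk z",np.median(z[des]))
    for nm,a,b,reg in(("bar",.035,.047,L[...,1]<-.033),("carton",.043,.056,abs(L[...,1])<.04),("all",.015,.07,abs(L[...,1])<.08)):
        m=near&reg&(z>a)&(z<b)
        r=cv2.minAreaRect(L[m].astype(np.float32)*1000)
        print(nm,m.sum(),np.round(np.median(z[m]),4),[np.round(x,1) for x in r], np.round(np.percentile(L[m]*1000,[1,50,99],axis=0),1).tolist())
E
```

```text
top desk z 0.004381348895401384
bar 775 0.0418 [array([-14.1, -49.6]), array([340.2,  25.6]), np.float64(1.3)] [[-180.8, -63.3], [-72.1, -51.2], [34.8, -38.7]]
carton 1079 0.0492 [array([3.2, 1.8]), array([313.3,  64.8]), np.float64(0.7)] [[-136.6, -30.8], [-74.7, -2.1], [-13.8, 26.7]]
all 4501 0.0334 [array([-43.2,   7.9]), array([408. , 144.2]), np.float64(0.1)] [[-185.6, -61.7], [-23.1, -7.8], [158.0, 62.3]]
scene desk z 0.002134683895549016
bar 317 0.0421 [array([ -9.8, -48.6]), array([344.4,  32.4]), np.float64(0.4)] [[-176.0, -65.4], [-54.4, -55.9], [38.7, -33.2]]
carton 353 0.0496 [array([-73.7,  -2.5]), array([ 61.7, 128.9]), np.float64(89.8)] [[-133.4, -33.2], [-63.9, -7.5], [-10.6, 25.1]]
all 1988 0.0349 [array([-41.9,   6.4]), array([144.5, 415.9]), np.float64(89.9)] [[-174.7, -63.9], [26.1, -8.7], [163.0, 73.1]]
```

Call:
carry_out([
  [20,40,0],
  [20,40,0],
  [20,40,0],
  [20,40,0],
  [20,40,0],
  [20,40,0],
  [20,40,0],
  [20,40,0],
  [20,40,0],
  [20,40,0],
  [20,40,0],
  [20,40,0],
], turn=[0.06,0.06,0.06,0.06,0.06,0.06,0.06,0.06,0.06,0.06,0.06,0.06], grip=0.42)

```text
time_s: 1.8
tool_pos: [0.469, -0.0458, 0.4051]
orientation: [0.844, 0.536, 0.0, 0.0]
contact_force: [1.0, -0.5, 0.0]
opening: 0.421
```

Call:
carry_out([
  [8.5,37,-22],
  [8.5,37,-22],
  [8.5,37,-22],
  [8.5,37,-22],
  [8.5,37,-22],
  [8.5,37,-22],
  [0,0,0],
  [0,0,0],
  [0,0,0],
], turn=[0.03,0.03,0.03,0.03,0.03,0.03,0,0,0])

```text
time_s: 2.7
tool_pos: [0.5197, 0.1739, 0.2733]
orientation: [0.794, 0.608, 0.0, 0.0]
contact_force: [-0.1, 0.3, 0.1]
opening: 0.423
```

```bash
python3 - <<'E'
from bench import observe, imaging
import cv2, numpy as np
from h import *
for n in("wrist","top"):
    p=imaging.camera(n); cv2.imwrite(f"pics/{n}2.png",p["frame"][:,:,::-1])
    np.savez(f"pics/{n}2.npz",**p)
    for l in("lane","bar_top","catch_top","deck_end","carton"):
        print(n,l,[(np.round(d["xyz"],4).tolist(),round(d["confidence"],2)) for d in imaging.spot_point(p,l)][:1])
p=dict(np.load("pics/wrist2.npz")); X,ok=cloud(p); L=lane(X,np.array([.501,.015]),(-.2612,-.9653)); z=X[...,2]
m=ok&(z>.015)&(z<.26)
for a,b in((.02,.025),(.036,.044),(.046,.052),(.07,.13)):
    k=ok&(z>a)&(z<b)&(abs(L[...,1])<.09)
    if k.sum(): print(a,b,k.sum(),np.round(np.percentile(L[k]*1000,[1,50,99],axis=0),1).tolist(),np.median(z[k]))
E
```

```text
wrist lane []
wrist bar_top [([0.4708, 0.1009, 0.0425], 0.9)]
wrist catch_top []
wrist deck_end []
wrist carton [([0.5185, 0.0916, 0.0217], 0.62)]
top lane [([0.4999, 0.0124, 0.0046], 0.93)]
top bar_top [([0.471, 0.094, 0.0391], 0.86)]
top catch_top [([0.4989, 0.0167, 0.0331], 0.72)]
top deck_end [([0.4598, -0.1343, 0.0169], 0.77)]
top carton [([0.5179, 0.0896, 0.0226], 0.86)]
0.02 0.025 4513 [[-189.0, -32.6], [-163.7, -2.7], [-61.2, 29.8]] 0.022835811739619398
0.036 0.044 4179 [[-184.7, -61.6], [-138.2, -44.8], [-45.7, 34.3]] 0.041495577919055913
0.046 0.052 4069 [[-137.9, -29.4], [-94.7, -11.4], [-48.9, 25.3]] 0.04897599282431583
0.07 0.13 1541 [[-170.4, -54.3], [-165.9, -5.6], [-148.7, 7.7]] 0.11933439474435938
```

View pics/wrist2.png

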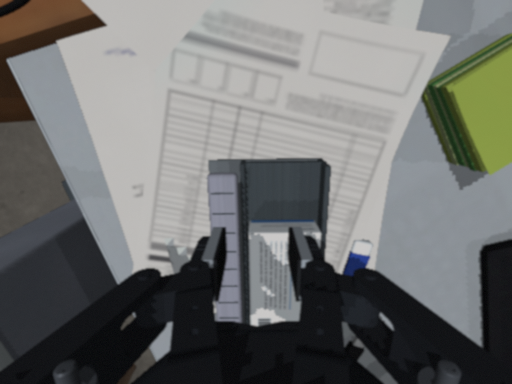

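The wrist view shows the left finger, at about (215, 250), over the bar and the right one, at about (297, 250), behind the carton and inside the lane. Depth puts the carton's rear at lane x = -138 mm and the finger fronts at -148 mm. I'll descend now.

Call:
carry_out([
  [0,0,-25],
  [0,0,-20],
  [0,0,-12],
  [0,0,-5],
  [0,0,-4],
  [0,0,0],
  [0,0,0],
], turn=[0,0,0,0,0,0,0])

```text
time_s: 4.0
tool_pos: [0.5194, 0.1744, 0.2073]
orientation: [0.793, 0.609, -0.0, -0.0]
contact_force: [-3.2, -0.4, 4.9]
opening: 0.42
```

Call:
carry_out([
  [0,0,-4],
  [0,0,-3],
  [0,0,0],
  [0,0,0],
], turn=[0,0,0,0])

```text
time_s: 4.4
tool_pos: [0.5198, 0.1745, 0.2012]
orientation: [0.793, 0.609, 0.001, 0.0]
contact_force: [-4.2, -0.9, 8.9]
opening: 0.419
```

Call:
carry_out([
  [0,0,-2],
  [0,0,0],
  [0,0,0],
], turn=[0,0,0])

```text
time_s: 4.7
tool_pos: [0.5197, 0.1745, 0.2008]
orientation: [0.793, 0.609, 0.001, 0.001]
contact_force: [-8.2, -1.4, 21.5]
opening: 0.417
```

```bash
cat > chk.py <<'E'
import sys
from bench import observe, imaging
from h import *
for n in sys.argv[1:]:
    p=imaging.camera(n); X,ok=cloud(p); L=lane(X,np.array([.501,.015]),(-.2612,-.9653))*1000; z=X[...,2]*1000
    cv2.imwrite(f"pics/{n}_{observe()['time_s']:.2f}.png",p["frame"][:,:,::-1])
    k=ok&(z>45)&(z<54)&(abs(L[...,1])<36)&(L[...,0]<150)&(L[...,0]>-185)
    print(n,"carton top",k.sum(),np.round(np.percentile(L[k],[1,50,99],axis=0),1).tolist() if k.sum() else "")
    k=ok&(L[...,1]<-42)&(L[...,1]>-57)&(abs(L[...,0]+75)<105)&(z<60)&(z>10)
    if k.sum(): print("bar z",k.sum(),np.round(np.percentile(z[k],[10,50,90]),1))
    print([(np.round(lane(np.array(d["xyz"]),np.array([.501,.015]),(-.2612,-.9653))*1000,1),round(d["confidence"],2)) for d in imaging.spot_point(p,"carton")][:1])
s=observe(); print(s["time_s"],np.round(s["contact_force"],1),np.round(lane(s["tool_pos"],np.array([.501,.015]),(-.2612,-.9653))*1000,1),s["tool_pos"][2])
E
python3 chk.py top wrist
```

```text
top carton top 1050 [[-138.5, -28.8], [-76.4, -0.6], [-14.7, 28.1]]
bar z 421 [27.3 30.  33.2]
[(array([-77.9,  -3.2]), 0.74)]
wrist carton top 2134 [[-171.0, -29.5], [-131.5, -12.7], [-110.2, 27.3]]
bar z 1541 [29.2 30.2 53.5]
[]
4.9 [-7.6 -1.4 22.2] [-158.9  -23.6] 0.20082621407050472
```

Call:
carry_out([
  [-1.6,-5.8,0],
  [-1.6,-5.8,0],
  [-1.6,-5.8,0],
  [-1.6,-5.8,0],
  [-1.6,-5.8,0],
  [-1.6,-5.8,0],
  [-1.6,-5.8,0],
  [-1.6,-5.8,0],
], turn=[0,0,0,0,0,0,0,0])

```text
time_s: 5.7
tool_pos: [0.5104, 0.1296, 0.2014]
orientation: [0.793, 0.609, 0.007, 0.001]
contact_force: [2.1, 9.0, 11.8]
opening: 0.423
```

```bash
python3 chk.py top
```

```text
top carton top 1053 [[-103.8, -28.8], [-41.8, -0.3], [18.6, 28.2]]
bar z 326 [27.7 30.3 33.1]
[(array([-42.3,  -2.3]), 0.82)]
5.8 [ 2.6  5.6 12.2] [-112.5  -20.8] 0.20136583935065056
```

Call:
carry_out([
  [-1.8,-5.8,-0.2],
  [-1.8,-5.8,-0.2],
  [-1.8,-5.8,-0.2],
  [-1.8,-5.8,0],
  [-1.6,-5.8,0],
  [-1.6,-5.8,0],
  [-1.6,-5.8,0],
  [-1.6,-5.8,0],
], turn=[0,0,0,0,0,0,0,0])

```text
time_s: 6.6
tool_pos: [0.4976, 0.0833, 0.2014]
orientation: [0.793, 0.609, 0.008, 0.001]
contact_force: [3.5, 11.0, 15.5]
opening: 0.421
```

```bash
python3 chk.py top
```

```text
top carton top 1040 [[-55.8, -28.7], [5.0, -0.3], [66.1, 28.1]]
bar z 220 [27.6 30.5 33.3]
[(array([ 6.6, -0.5]), 0.57)]
6.7 [ 2.2 10.4 17.1] [-64.5 -21.2] 0.20138490364503203
```

Call:
carry_out([
  [-1.7,-5.8,0],
  [-1.6,-5.8,0],
  [-1.6,-5.8,0],
  [-1.6,-5.8,0],
  [-1.6,-5.8,0],
  [-1.6,-5.8,0],
  [-1.6,-5.8,0],
  [-1.6,-5.8,0],
], turn=[0,0,0,0,0,0,0,0])

```text
time_s: 7.5
tool_pos: [0.4847, 0.0367, 0.2014]
orientation: [0.793, 0.609, 0.008, 0.002]
contact_force: [4.7, 13.7, 18.8]
opening: 0.421
```

```bash
python3 chk.py top
```

```text
top carton top 1071 [[-7.6, -28.3], [54.5, -0.0], [114.8, 28.6]]
bar z 108 [27.7 30.2 33. ]
[(array([54.2, -1.6]), 0.93)]
7.6 [ 2.6 10.1 18.3] [-16.2 -21.3] 0.20141940186448132
```

Call:
carry_out([
  [-1.6,-5.6,0],
  [-1.6,-5.6,0],
  [-1.6,-5.6,0],
  [-1.6,-5.6,0],
  [-1.3,-4.8,0],
  [0,0,0],
  [0,0,0],
], turn=[0,0,0,0,0,0,0])

```text
time_s: 8.3
tool_pos: [0.4769, 0.009, 0.2014]
orientation: [0.793, 0.609, 0.007, 0.002]
contact_force: [3.0, 10.8, 20.1]
opening: 0.422
```

```bash
python3 chk.py top scene
```

```text
top carton top 1051 [[22.1, -28.2], [83.6, 0.1], [143.6, 28.5]]
bar z 42 [29.  30.4 34. ]
[(array([83.6, -0.6]), 0.57)]
scene carton top 441 [[11.6, -30.5], [90.1, -3.3], [147.2, 28.0]]
bar z 217 [11.1 30.8 49.1]
[(array([86.4,  4. ]), 0.88)]
8.5 [ 3.4  9.9 20.7] [ 12.  -21.7] 0.20139116098601645
```

Carton at about +83 mm, wholly past the catch. I'll back off slightly, then lift away.

Call:
carry_out([
  [1.0,3.5,0],
  [0.5,2.0,0],
  [0,0,0],
  [0,0,4],
  [0,0,6],
  [0,0,8],
  [0,0,15],
  [0,0,25],
  [0,0,30],
  [0,0,40],
  [0,0,0],
  [0,0,0],
], turn=[0,0,0,0,0,0,0,0,0,0,0,0])

```text
time_s: 9.7
tool_pos: [0.4742, 0.0136, 0.3259]
orientation: [0.793, 0.609, 0.001, 0.001]
contact_force: [0.0, 0.1, -0.6]
opening: 0.42
```

Call:
carry_out([
  [0,40,10],
  [0,40,10],
  [0,40,10],
  [0,40,0],
  [0,0,0],
  [0,0,0],
], turn=[0,0,0,0,0,0])

```text
time_s: 10.3
tool_pos: [0.4732, 0.1742, 0.3534]
orientation: [0.793, 0.61, -0.002, -0.001]
contact_force: [-0.5, -0.3, -0.3]
opening: 0.419
```

```bash
python3 chk.py top scene; python3 - <<'E'
import cv2,glob
f=sorted(glob.glob("pics/scene_*"))[-1];t=sorted(glob.glob("pics/top_*"),key=lambda s:float(s.split('_')[-1][:-4]))[-1]
f=sorted(glob.glob("pics/scene_*"),key=lambda s:float(s.split('_')[-1][:-4]))[-1]
a=cv2.resize(cv2.imread(t)[130:270,80:280],None,fx=2,fy=2);b=cv2.resize(cv2.imread(f)[150:290,100:300],None,fx=2,fy=2)
cv2.imwrite("pics/end.png",cv2.hconcat([a,b]))
E
```

```text
top carton top 1063 [[22.1, -28.2], [83.7, 0.1], [143.8, 28.5]]
bar z 465 [39.5 42.3 44.7]
[(array([82. , -0.5]), 0.92)]
scene carton top 426 [[25.2, -30.1], [90.6, -4.3], [147.4, 28.2]]
bar z 237 [10.6 41.9 43.6]
[(array([84. ,  7.9]), 0.73)]
10.5 [ 0.5 -0.3  1.2] [-144.8  -67.2] 0.35439460052413585
```

View pics/end.png

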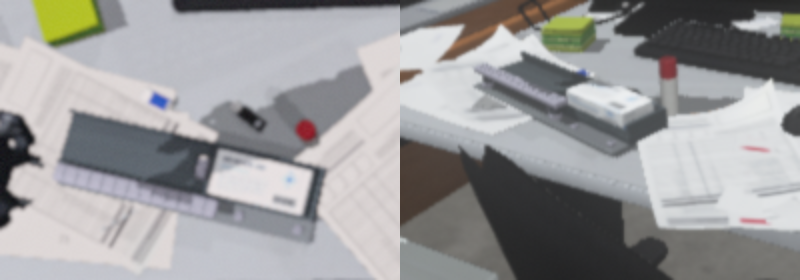

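The carton lies flat at (205–312, 150–215) in the left half of the picture. The catch is up behind it at about (203, 165), and the bar, bystanders and hand are all clear. I'm handing in now.

```bash
python3 -c "
from bench import ticket; print(ticket.job_done())"
```

```text
the job is handed in; nothing more can be done
None
```

The job is done and handed in at about 10.5 s; the hand-in gave no verdict. I pressed the bar right down with one fingertip and pushed the carton over the lowered catch with the other. Once the carton was clear, I backed off a few millimetres and lifted the hand away.

**Last checks:**
- **Carton:** it lies flat at about x = +83 mm and y = 0 in the lane, wholly between the catch and the end stop.
- **Bar and catch:** the bar top read about 42 mm, the same as before pressing, and the catch is visibly up behind the carton.
- **Surroundings:** the eraser, USB stick and glue stick looked undisturbed, and the tool reads no contact. I did not measure the bystanders' positions; the stapler, calculator and mouse were outside most of the final picture.
- **Force:** the bar read about 30 mm throughout the push, under 12 to 21 N.

**Disagreement:** the scene camera's network put the carton at y = +8 mm. The depth measurements (carton edges at -28 and +28 mm) and the top camera put it on the centre line, and the 2.5 mm play to each guide rules out 8 mm.

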